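# Dock the test shuttle and lock it with the ball-lock pin

## Task

Push the shuttle that carries the regulator gently home until it rests against its stop in the clevis. Then take the ball-lock pin from its saddle with its red button held in, feel it through the clevis and the shuttle's tongue without forcing it, all the way in, and let the button go so that the balls lock behind the far ear. Leave the other things on the bench where they are.

Things in the scene. Friction and masses are not known exactly. Their poses are not given: they have to be found in the camera images.
- station: Fixed test station: aluminium bed 130 x 400 x 12 mm, y -330 to +70. Origin on the table below bore; +y: the shuttle slides home, +x: the pin goes in. Two steel guides (inner faces x -36, +36; tops z 27.5; y -315 to -50) hold the shuttle; clevis at the +y end; grey nozzle block 66 mm tall at x 70 to 115, y -132 to -88.
- bore (a point): NOMINAL middle of the clevis bore, 45 mm above the table; axes as station, bore along x. The rigid clevis head (ears, bore, stop) is clamped where a fitter left it: off this point by up to 6 mm in y, 4 in x, 5 in z, anew each time and not reported: feel for it. The bore is 11.5 mm across, 12-sided, through both ears.
- near_ear (a point): NOMINAL mouth of the bore: on the near ear's outer face, 20 mm before bore (-x); shifts unreported with the head. Ears 8 mm thick at x -20 to -12 and +12 to +20 of the bore, y -17 to +24, 17 mm above and below it. Between them a web from y +14 stops the tongue's end.
- shuttle: Loose slide 70 x 170 x 10 mm with tongue, handle and chrome, blue-knobbed regulator; 0.6 to 1 kg. Origin on its underside below eye, axes as station. Starts 50 to 110 mm short of home. Slides with 2 to 12 N of friction. Regulator 50 mm wide at y -110, top 116 mm up. A push of over some 25 N on the stop rams it (50 N in all contacts with the station).
- eye (a point): Centre of the slot in the shuttle's blue tongue (12 mm thick along x, end 14 mm ahead at +y). Slot through along x, 11.5 mm wide in y, 22 mm high in z. Axes as station. When the tongue's end touches the stop, the slot is in line with the true bore in y; its height is the nominal bore's.
- handle (a point): Shuttle's upright push handle, 185 mm behind (-y) eye, 35 mm above the shuttle's underside, on the post's axis. Steel stem 14 mm in diameter from 25 mm below to 1 mm below this point, black knob 22 mm in diameter from there to 25 mm above it. Push from behind or pinch from above.
- pin: Ball-lock pin, 0.11 kg, level in a yellow saddle, axis 45 mm above the table. Origin: centre of the collar's seating face; +x to the nose. Shank 10 mm in diameter to x +49, last 3 mm tapered to 7. Brass balls at x +42 to +45 stand out 2.5 mm either side; flush when the button is in. Over 35 N of the pin on station or shuttle is forcing it.
- pin_collar (a point): Centre of the collar's seating face = pin origin, same axes. Collar 16 mm in diameter, x -4 to 0; home, it meets the near ear's outer face and the balls are 2 mm clear of the far ear. Behind it a 10 mm stem to x -38, then a finger flange 38 mm in diameter, x -44 to -38, then the red button.
- pin_grip (a point): Point on the pin's axis at x -44. Hold the pin like a syringe: from above, closing along its x, one finger on the flange's nose side (x -38) above the stem, the other on the button's face (x -54.5 out, -50 pressed). Stem reaches 5 mm, button 17, flange 19 from the axis: fingertips 6 to 9 mm above it. The saddle stays lower than 2 mm above the axis.
- pin_button (a joint): Travel of the red mushroom button, 34 mm in diameter: 0 = out (balls out), 0.0045 m = fully pressed (balls in). Spring: 4 N at first, 8 N fully pressed. The balls pass the bore only when it is over 3 mm in.
- reg_a: Bystander: loose regulator, 50 mm in diameter, 102 mm tall. Origin under it.
- reg_b: Bystander: loose regulator as reg_a.
- reg_c: Bystander: loose regulator as reg_a.
- spanner: Bystander: steel spanner, 170 mm, lying.
- gauge: Bystander: pressure gauge 60 mm in diameter lying on its back, 27 mm high.
- cap_a: Bystander: magenta port cap, 20 mm in diameter, 14 mm high.
- cap_b: Bystander: port cap as cap_a.
- leak_fluid: Bystander: green bottle of leak fluid, 54 mm in diameter, 150 mm tall.
Not all that is in view belongs to the job. Leave any orange or yellow look-alike of the shuttle alone.

How it is judged:
On the way, in this order (a step that is already met when the one before it is completed fails the run):
1. the shuttle is slid home, the pin still out (y of eye in the frame of bore above -0.0075 m and linear speed of shuttle below 0.02 m/s and distance between pin_collar and bore above 0.07 m), for 0.2 s.
2. the pin is through the clevis and tongue with its button held in (x of pin_collar in the frame of bore above -0.0265 m and y of pin_collar in the frame of bore between -0.0095 and 0.0095 m and z of pin_collar in the frame of bore between -0.008 and 0.008 m and value of joint pin_button above 0.003 m), for 0.1 s.
At the end, for the whole second after the job is handed in: Pin through both ears and the tongue: collar at most 6.5 mm short of the nominal near-ear face and within 9.5 mm (y), 8 mm (z) and 0.06 rad of the nominal bore; button out to within 1 mm, so the balls are out; shuttle within 7.5 mm of nominal home; all at rest and let go (x of pin_collar in the frame of bore above -0.0265 m and y of pin_collar in the frame of bore between -0.0095 and 0.0095 m and z of pin_collar in the frame of bore between -0.008 and 0.008 m and angle between the x axis of pin and the x axis of station, either way round below 0.06 rad and value of joint pin_button below 0.001 m and y of eye in the frame of bore between -0.0075 and 0.0075 m and linear speed of each of pin, shuttle below 0.01 m/s and contact force between the fingers and pin below 0.1 N); the robot touches nothing.
It fails at once if the pin is forced: more than 35 N against the station or the shuttle (contact force between pin and station above 35 N or contact force between pin and shuttle above 35 N).
It fails at once if the shuttle is rammed: more than 50 N between it and the station, its weight and guide loads included (contact force between shuttle and station above 50 N).
It fails at once if a bystander is moved by more than 20 mm (distance of any of reg_a, reg_b, reg_c, spanner, gauge, cap_a, cap_b, leak_fluid from where it was at the start of the episode above 0.02 m).
It also fails if it takes over 72 s, if anything falls off the work surface, if the arm or the gripper's body presses on something with over 40 N, if the wrist force passes 120 N, or if a joint passes its speed limit or range.

## Robot

A 7-joint arm with a two-finger parallel gripper is mounted at the origin on the work surface. World frame = base frame: x ahead of the robot, y to its left, z up, the work surface at z = 0. Lengths are in m, angles in rad, forces in N, time in s.
With the tool pointing down it reaches from about 0.425 to 0.925 m from the base axis. Payload 6.8 kg.
Tool frame: the origin (TCP) lies at the very end of the fingers, on their centre line; the grasp point (between the pads) lies 19 mm behind it; z points along the fingers, y is the line along which they close (so a half turn about z gives the same grasp; the last joint's range is limited). The gripper opens to 85 mm and grips with 20 to 120 N. Pads are 22 mm wide; open, the fingers measure 114 mm over their backs; the gripper's body (76 mm by 85 mm) begins 54 mm behind the grasp point. The pads swing forward as they close: fully open they stand 13 mm farther back than shut.
Start: joints at [1.177, 0.477, 0.022, 1.555, -0.011, 1.109, -0.083], TCP at [0.19, -0.648, 0.231] pointing down, gripper open.
Joint ranges: [-2.96, 2.96], [-0.34, 2.1], [-1.41, 1.46], [0.24, 2.44], [-1.37, 4.51], [0.17, 1.92], [-2.96, 2.96]. Speed limits (rad/s): [2.39, 2.39, 3.14, 3.14, 3.14, 3.14, 3.14].

## Interface

Orientations are given as a unit quaternion [w, x, y, z].
In Python, from station import readout, viewer, bot gives the robot as it stands. The module is installed in compiled form; this text tells all that it offers.
- The arm moves only by the shell command python3 -m handwheel 'ROWS' [FORCE]. ROWS is JSON, a list of rows, each a list of 3 entries, a list of its own where there are three numbers: the shift along the tool's x, y, z in mm, then the turn, a rotation vector about the tool's x, y, z in degrees, then the gripper command: -1 is fully open, 1 is shut, values between are in proportion. In form: [[[x, y, z], [ax, ay, az], grip], ...]. A call has 1 to 20 rows; each row is the pose to reach, as a shift and turn from the pose commanded when the call began, along the tool's axes at that moment; what a row does not reach only later rows make up. A row lasts 1/12 s, in which the tool goes at most 41.7 mm and 7.16 degrees, less where a joint would pass 70% of its speed; a pose out of reach is approached as far as the arm can. A call with a gripper value outside its range is refused whole. The fingers move at their own pace and stop on an object; FORCE is the grip in N (left out, the last holds). Time passes only in rows, so rows that repeat a pose let the fingers close. It gives the time, the measured TCP pose, the force and the opening at its end, in the units of the state.
- readout.get_obs(): the state, without advancing time (a new reading comes with each control period).
- viewer.read_camera(name): name is "scene" or "top" or "wrist"; returns a dict with "frame" (384x512x3 uint8, red, green, blue), "fx", "fy", "cx", "cy" (pixels), "rvec" (rotation vector, rad) and "tvec" (3), from world to camera coordinates, as OpenCV has them; the wrist camera has in their place "tool_from_camera" (4x4, takes a point from camera to tool coordinates, whose origin is the TCP and whose axes are the flange's). Camera axes: x right, y down, z forward; pixel columns grow to the right and rows downward; lengths in m; the calibration is good to about 2 mm. A picture is of the moment at which its call begins: read the wrist's pose just before it. There is no depth.
- bot.hand_in(): hands the job in, once; it reports no verdict.
Trained networks look in a picture, given as the dict that the camera call returned (one of the last four; its "shot" number tells which), for a name from the list of things; names that differ only in an ending like _2 or _b are one class to them, and where a whole thing is asked for, a point or a joint stands for the part that bears it (a point fixed in the world has none). Each returns a list of dicts, best first, with "score" (0 to 1); they miss things now and then, are a little off and sometimes report something else, mostly with a low value. They report only what shows in the picture. A call takes as long as a camera call. They do not tell look-alikes from the thing itself.
- viewer.search_frame(picture, target): "rect" ([centre column, centre row, width, height] in pixels, round what is visible of it).
- viewer.outline_of(picture, target): "mask" (384x512 bool, what is visible of it) and "rect" ([centre column, centre row, width, height] in pixels, round what is visible of it).
The state is a dict: "t": time; "q": joint angles; "joint_vel": joint speeds; "joint_torque": joint torques, N m; "eef_pos": TCP position; "tool_rot": TCP orientation; "contact_force": force on the tool from outside, world axes, zero at the start; "torque": the same for the moment, N m; "gripper_width": opening from 0.0 (shut) to 1.0 (fully open).
Only numpy, scipy, OpenCV 4.12 (cv2) and the standard library are available. Lean on these libraries where they do the work, as an engineer would, in place of code of your own. Each camera call takes 0.05 s, during which the arm holds its last target. There are 200 camera calls.

## Working session

There is one attempt and no reset: what is moved stays moved. The work goes in short steps, Python scripts to look and compute and a shell command to move; the robot and the scene stay as the last step left them, time stands still between calls to the robot, and variables do not carry over. Pictures are saved under pics/ and viewed, on a budget of 10 in all, crops included, one or two more only if the job needs it, and the job is handed in when it is done.

```bash
mkdir -p pics; cat > h.py <<'E'
import numpy as np, cv2
from scipy.spatial.transform import Rotation as R
from station import readout, viewer, bot
def cam(name,obs=None):
    o=readout.get_obs(); p=viewer.read_camera(name)
    K=np.array([[p['fx'],0,p['cx']],[0,p['fy'],p['cy']],[0,0,1]])
    if 'rvec' in p:
        Rm=cv2.Rodrigues(np.array(p['rvec'],float))[0]; t=np.array(p['tvec'],float).ravel()
    else:
        q=o['tool_rot']; T=np.eye(4); T[:3,:3]=R.from_quat([q[1],q[2],q[3],q[0]]).as_matrix(); T[:3,3]=o['eef_pos']
        M=np.linalg.inv(T@np.array(p['tool_from_camera'])); Rm=M[:3,:3]; t=M[:3,3]
    return p,K,Rm,t
def ray(c,u,v,z):
    p,K,Rm,t=c; d=Rm.T@np.linalg.inv(K)@np.array([u,v,1]); o=-Rm.T@t
    return o+d*(z-o[2])/d[2]
def proj(c,P):
    p,K,Rm,t=c; x=K@(Rm@np.asarray(P,float)+t); return x[:2]/x[2]
E
python3 - <<'E'
from h import *
o=readout.get_obs(); print({k:np.round(v,3) for k,v in o.items()})
ims=[]
for n in ['scene','top']:
    c=cam(n); ims.append(c[0]['frame'][...,::-1])
    print(n,np.round(-c[2].T@c[3],3),np.round(c[2],2).tolist(),c[1][0,0])
    for t in ['station','shuttle','handle','pin','pin_collar','pin_button','reg_a','spanner','gauge','cap_a','leak_fluid']:
        r=viewer.search_frame(c[0],t); print(t,[(round(x['score'],2),np.round(x['rect']).astype(int).tolist()) for x in r[:4]])
cv2.imwrite('pics/a.png',cv2.resize(np.vstack(ims),None,fx=.78,fy=.78) if 0 else np.hstack([cv2.resize(i,(400,300)) for i in ims]))
cv2.imwrite('pics/top.png',cv2.resize(ims[1],(800,600),interpolation=cv2.INTER_CUBIC))
cv2.imwrite('pics/scene.png',cv2.resize(ims[0],(800,600),interpolation=cv2.INTER_CUBIC))
E
```

```text
{'t': np.float64(0.0), 'q': array([ 1.177,  0.478,  0.022,  1.556, -0.011,  1.109, -0.083]), 'joint_vel': array([ 0.001, -0.001, -0.   , -0.002,  0.   ,  0.001, -0.   ]), 'joint_torque': array([-1.0000e-03, -5.9645e+01,  1.6070e+00, -2.8119e+01,  1.2000e-02,
        9.0000e-03, -0.0000e+00]), 'eef_pos': array([ 0.19 , -0.647,  0.23 ]), 'tool_rot': array([-0.001,  0.99 ,  0.142, -0.   ]), 'contact_force': array([-1.053, -0.525, -0.517]), 'torque': array([ 0.018,  0.026, -0.012]), 'gripper_width': np.float64(1.002)}
scene [ 1.343 -0.349  1.031] [[0.35, 0.94, 0.0], [0.7, -0.26, -0.67], [-0.62, 0.24, -0.74]] 418.6918793817447
station [(0.55, [271, 204, 129, 50])]
shuttle [(0.91, [161, 166, 65, 34]), (0.88, [301, 113, 50, 41]), (0.72, [254, 282, 40, 70]), (0.69, [270, 205, 128, 53])]
handle [(0.78, [253, 280, 43, 68]), (0.72, [162, 166, 67, 39]), (0.57, [300, 115, 52, 35]), (0.55, [255, 191, 66, 34])]
pin []
pin_collar [(0.53, [157, 221, 22, 27]), (0.16, [254, 192, 69, 32])]
pin_button []
reg_a [(0.84, [359, 147, 26, 27]), (0.64, [181, 259, 23, 31]), (0.61, [384, 170, 26, 34]), (0.53, [27
[... 202 characters left out ...]
, -0.01], [-0.99, 0.02, -0.17], [0.17, 0.01, -0.99]] 476.74876983163136
station [(0.88, [250, 187, 101, 57])]
shuttle [(0.91, [324, 250, 51, 30]), (0.8, [284, 127, 18, 51]), (0.77, [260, 193, 53, 24]), (0.55, [180, 280, 55, 29])]
handle [(0.74, [181, 278, 59, 28]), (0.61, [262, 190, 52, 24]), (0.57, [286, 129, 17, 51]), (0.56, [326, 251, 50, 32])]
pin [(0.62, [339, 189, 15, 21])]
pin_collar [(0.58, [340, 192, 6, 17]), (0.41, [260, 193, 52, 21])]
pin_button []
reg_a [(0.79, [154, 177, 23, 14]), (0.7, [327, 151, 15, 18]), (0.67, [160, 213, 17, 18])]
spanner [(0.77, [194, 226, 41, 22])]
gauge [(0.67, [353, 168, 16, 14])]
cap_a [(0.29, [340, 188, 13, 24])]
leak_fluid [(0.46, [172, 156, 16, 16])]
```

View pics/top.png

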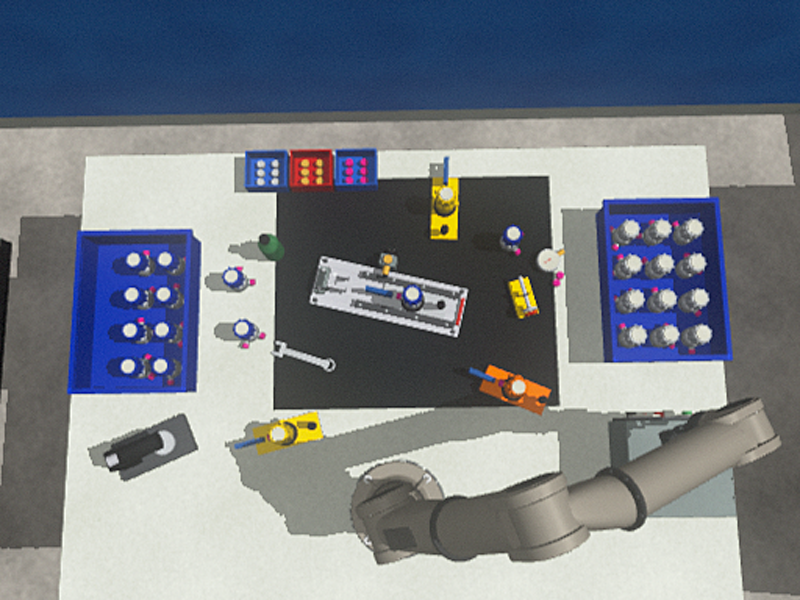

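View pics/scene.png

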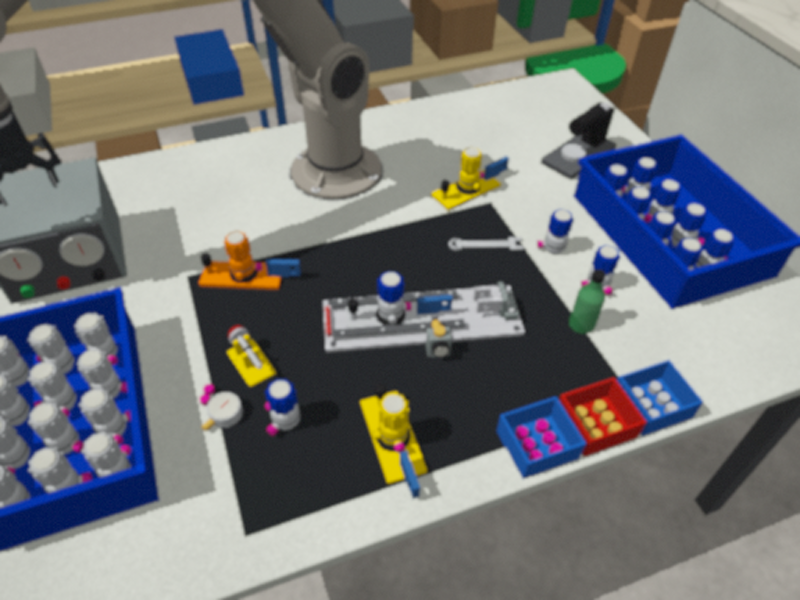

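The top view (800x600 picture) shows the station and its shuttle at (390,295), with the clevis at the left end (330,278) and the handle at (432,305). The look-alikes are orange at (512,388) and yellow at (445,205) and (283,433). The shuttle I want is the one between the guides. The only pin in a saddle is at (522,297).

```bash
python3 - <<'E'
from h import *
c=cam('top'); f=c[0]['frame'].astype(int)
m=((f.min(2)>95)).astype(np.uint8); m[:165]=0;m[218:]=0;m[:,:190]=0;m[:,302:]=0
m=cv2.morphologyEx(m,cv2.MORPH_CLOSE,np.ones((9,9),np.uint8))
cs=max(cv2.findContours(m,0,2)[0],key=cv2.contourArea)
w=np.array([ray(c,u,v,.012)[:2] for u,v in cs[:,0]],np.float32)
(cx,cy),s,a=cv2.minAreaRect(w); bx=cv2.boxPoints(((cx,cy),s,a)); print('bed',cx,cy,s,a,bx.tolist())
L=max([(bx[i]-bx[i-1]) for i in range(4)],key=lambda v:np.hypot(*v)); L*=np.sign(L[1]); th=np.arctan2(-L[0],L[1])
ctr=np.array([cx,cy]); yv=np.array([-np.sin(th),np.cos(th)]); xv=np.array([np.cos(th),np.sin(th)])
org=ctr+yv*.130; print('yaw',np.degrees(th),'station origin',org)
for n in['pin','pin_collar','shuttle']:
  for r in viewer.search_frame(c[0],n)[:1]: print(n,r['rect'],ray(c,*r['rect'][:2],.045))
# handle: knob top z=12+60=72 ; black knob at (432,305)*0.64
print('knob',ray(c,432*.64,305*.64,.072))
# regulator top
print('saddle', ray(c,522*.64,297*.64,.03))
cr=cv2.resize(c[0]['frame'][165:220,190:350,::-1],(800,275),interpolation=cv2.INTER_CUBIC)
s=cam('scene'); cr2=cv2.resize(s[0]['frame'][165:260,110:350,::-1],(800,317),interpolation=cv2.INTER_CUBIC)
cv2.imwrite('pics/crop.png',np.vstack([cr,cr2]))
E
```

```text
bed 0.5582789182662964 0.014155447483062744 (0.40220409631729126, 0.16903677582740784) 76.10302734375 [[0.4279344081878662, -0.1607608199119568], [0.5920233726501465, -0.20135954022407532], [0.6886234283447266, 0.18907171487808228], [0.5245344638824463, 0.2296704351902008]]
yaw -13.89697 station origin [0.58950189 0.14035024]
pin [338.3, 190.3, 12.4, 19.7] [ 0.52391954 -0.34546701  0.045     ]
pin_collar [339.6, 198.0, 7.1, 6.0] [ 0.49249989 -0.34939948  0.045     ]
shuttle [283.6, 131.8, 15.1, 43.1] [ 0.77155848 -0.13077643  0.045     ]
knob [ 0.50345248 -0.09573148  0.072     ]
saddle [ 0.52762384 -0.33077004  0.03      ]
```

View pics/crop.png

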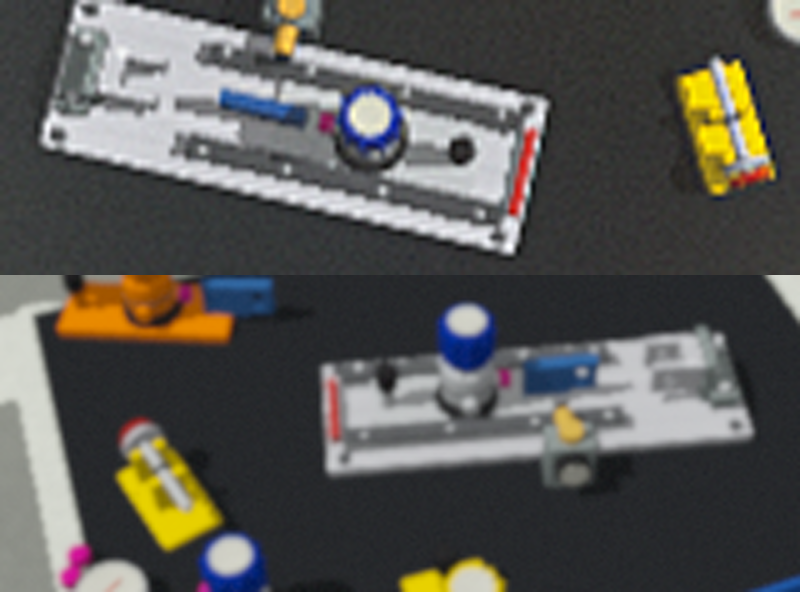

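```bash
python3 - <<'E'
from h import *
c=cam('top')
P=np.array([ray(c,190+a/5,165+b/5,.012)[:2] for a,b in[(80,2),(548,98),(515,253),(40,147)]])
M=np.array([[.065,.07],[.065,-.33],[-.065,-.33],[-.065,.07]])
A,B=M-M.mean(0),P-P.mean(0); th=np.arctan2((A[:,0]*B[:,1]-A[:,1]*B[:,0]).sum(),(A*B).sum())
Rt=np.array([[np.cos(th),-np.sin(th)],[np.sin(th),np.cos(th)]]); org=P.mean(0)-Rt@M.mean(0)
print('yaw',np.degrees(th),'org',org,'resid mm',np.round((P-(M@Rt.T+org))*1e3,1).tolist())
k=ray(c,190+461/5,165+150/5,.072)[:2]; print('knob',k,'in station',Rt.T@(k-org))
b=ray(c,190+750/5,165+175/5,.045)[:2];n=ray(c,190+717/5,165+65/5,.045)[:2];print('pin btn',b,'nose',n,np.degrees(np.arctan2(*(n-b)[::-1])),np.hypot(*(n-b)))
w=viewer.read_camera('wrist'); print(np.round(w['tool_from_camera'],3).tolist(),w['fx'])
E
```

```text
yaw -13.221748762877185 org [0.56670018 0.14191121] resid mm [[-3.3, -2.7], [1.2, 1.2], [0.1, 1.7], [1.9, -0.2]]
knob [ 0.50390634 -0.11842684] in station [-0.00158469 -0.26779928]
pin btn [ 0.48436323 -0.35066683] nose [ 0.57464969 -0.327752  ] 14.241049956533564 0.09314898421496476
[[0.001, -0.949, -0.315, 0.081], [1.0, 0.001, 0.0, -0.001], [0.0, -0.315, 0.949, -0.143], [0.0, 0.0, 0.0, 1.0]] 289.0798551538373
```

```bash
python3 -m handwheel '[[[429,-362,-40],[0,0,-60.5],1],[[429,-362,-40],[0,0,-60.5],1],[[429,-362,-40],[0,0,-60.5],1],[[429,-362,-40],[0,0,-60.5],1],[[429,-362,-40],[0,0,-60.5],1],[[429,-362,-40],[0,0,-60.5],1],[[429,-362,-40],[0,0,-60.5],1],[[429,-362,-40],[0,0,-60.5],1],[[429,-362,-40],[0,0,-60.5],1],[[429,-362,-40],[0,0,-60.5],1],[[429,-362,-40],[0,0,-60.5],1],[[429,-362,-40],[0,0,-60.5],1],[[429,-362,-40],[0,0,-60.5],1],[[429,-362,-40],[0,0,-60.5],1],[[429,-362,-40],[0,0,-60.5],1],[[429,-362,-40],[0,0,-60.5],1],[[429,-362,-40],[0,0,-60.5],1]]'
python3 - <<'E'
from h import *
c=cam('wrist'); print(readout.get_obs()['q'])
cv2.imwrite('pics/w1.png',cv2.resize(c[0]['frame'][...,::-1],(800,600),interpolation=cv2.INTER_CUBIC))
for t in ['shuttle','handle','pin','pin_collar','pin_button','station']:
    r=viewer.search_frame(c[0],t); print(t,[(round(x['score'],2),np.round(x['rect']).astype(int).tolist()) for x in r[:4]])
E
```

```text
t: 2.97
eef_pos: [0.4993, -0.1804, 0.2711]
tool_rot: [0.0, 0.784, 0.621, -0.0]
contact_force: [-0.3, -0.2, -0.1]
gripper_width: -0.0
[ 0.61369897  0.23582989 -0.45007206  1.82699526  0.11489033  1.10485715
 -0.10872309]
shuttle [(0.95, [450, 74, 124, 81]), (0.91, [253, 60, 60, 120]), (0.71, [137, 250, 76, 126])]
handle [(0.95, [253, 61, 60, 122]), (0.69, [139, 249, 77, 130]), (0.62, [449, 72, 126, 80])]
pin [(0.81, [310, 257, 48, 26]), (0.53, [252, 77, 109, 154]), (0.22, [253, 61, 58, 122])]
pin_collar [(0.8, [310, 256, 48, 26])]
pin_button []
station [(0.94, [252, 79, 106, 154]), (0.28, [309, 256, 53, 30]), (0.25, [254, 59, 60, 118])]
```

View pics/w1.png

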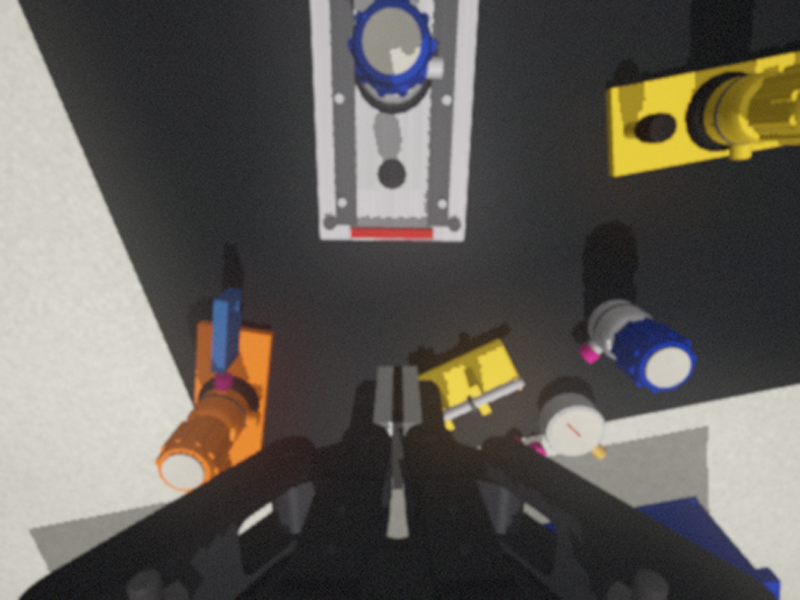

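The wrist view shows the station's end at (322–466,240), the knob at (392,173), and the pin with its nose at (523,382). The gripper hides the pin's button.

```bash
python3 - <<'E'
from h import *
c=cam('wrist'); s=.64
g=lambda u,v,z: ray(c,u*s,v*s,z)[:2]
L,Rr=g(320,241,.012),g(466.5,241,.012); print('L',L,'R',Rr,np.hypot(*(Rr-L)))
e1=g(310,3,.012);e2=g(479,3,.012)
for a,b in[(e1,L),(e2,Rr)]: d=a-b; print('yaw',np.degrees(np.arctan2(-d[0],d[1])))
x=Rr-L; print('yaw end',np.degrees(np.arctan2(x[1],x[0])))
th=np.radians(-13.2); yv=np.array([-np.sin(th),np.cos(th)]);xv=np.array([np.cos(th),np.sin(th)])
org=(L+Rr)/2+.33*yv; print('org',org)
k=g(392,173,.072); print('knob',k, (k-org)@xv,(k-org)@yv)
print('nose',g(523,382,.045))
E
```

```text
L [ 0.43205884 -0.16210473] R [ 0.56050314 -0.19208442] 0.13189662594873228
yaw -13.834175000660426
yaw -13.331286890287455
yaw end -13.137977660568435
org [0.57163677 0.14418646]
knob [ 0.51009349 -0.11658823] -0.00036911836291519425 -0.2679381999423484
nose [ 0.5839244  -0.32525142]
```

```bash
python3 -m handwheel '[[[34,-4,40],[0,0,0],1],[[34,-4,80],[0,0,0],1],[[34,-4,120],[0,0,0],1],[[34,-4,160],[0,0,0],1],[[34,-4,200],[0,0,0],1],[[34,-4,224],[0,0,0],1],[[34,-4,224],[0,0,0],1],[[38,-4,224],[0,0,0],1],[[42,-4,224],[0,0,0],1],[[46,-4,224],[0,0,0],1],[[50,-4,224],[0,0,0],1],[[54,-4,224],[0,0,0],1],[[58,-4,224],[0,0,0],1],[[62,-4,224],[0,0,0],1],[[66,-4,224],[0,0,0],1],[[66,-4,224],[0,0,0],1]]'
```

```text
t: 4.7
eef_pos: [0.5116, -0.1138, 0.048]
tool_rot: [0.001, 0.783, 0.622, 0.0]
contact_force: [-0.5, -3.1, 3.3]
gripper_width: -0.001
```

```bash
python3 -m handwheel '[[[6,0,0],[0,0,0],1],[[12,0,0],[0,0,0],1],[[18,0,0],[0,0,0],1],[[24,0,0],[0,0,0],1],[[30,0,0],[0,0,0],1],[[35,0,0],[0,0,0],1],[[39,0,0],[0,0,0],1],[[42,0,0],[0,0,0],1],[[44,0,0],[0,0,0],1],[[45,0,0],[0,0,0],1],[[46,0,0],[0,0,0],1],[[46,0,0],[0,0,0],1]]'
```

```text
t: 5.7
eef_pos: [0.5217, -0.0706, 0.048]
tool_rot: [0.001, 0.784, 0.621, -0.0]
contact_force: [-1.4, -6.9, 5.1]
gripper_width: -0.001
```

```bash
for i in 1; do python3 -m handwheel '[[[1,0,0],[0,0,0],1],[[2,0,0],[0,0,0],1],[[3,0,0],[0,0,0],1],[[4,0,0],[0,0,0],1],[[4,0,0],[0,0,0],1]]'; done
```

```text
t: 6.12
eef_pos: [0.5227, -0.0668, 0.048]
tool_rot: [0.001, 0.784, 0.621, -0.0]
contact_force: [-1.2, -7.8, 4.5]
gripper_width: 0.0
```

```bash
python3 -m handwheel '[[[1,0,0],[0,0,0],1],[[2,0,0],[0,0,0],1],[[2,0,0],[0,0,0],1]]'
```

```text
t: 6.37
eef_pos: [0.5231, -0.0649, 0.048]
tool_rot: [0.001, 0.784, 0.621, -0.0]
contact_force: [-0.7, -8.4, 3.7]
gripper_width: -0.0
```

```bash
python3 -m handwheel '[[[1,0,0],[0,0,0],1],[[2,0,0],[0,0,0],1],[[2,0,0],[0,0,0],1]]'
```

```text
t: 6.62
eef_pos: [0.5236, -0.063, 0.048]
tool_rot: [0.001, 0.784, 0.621, -0.0]
contact_force: [-1.4, -7.7, 4.6]
gripper_width: 0.003
```

```bash
python3 -m handwheel '[[[1,0,0],[0,0,0],1],[[2,0,0],[0,0,0],1],[[2,0,0],[0,0,0],1]]'
```

```text
t: 6.87
eef_pos: [0.5241, -0.061, 0.048]
tool_rot: [0.001, 0.784, 0.621, -0.0]
contact_force: [-1.0, -7.9, 3.2]
gripper_width: -0.001
```

```bash
python3 -m handwheel '[[[1,0,0],[0,0,0],1],[[2,0,0],[0,0,0],1],[[2,0,0],[0,0,0],1]]'
```

```text
t: 7.12
eef_pos: [0.5241, -0.0609, 0.048]
tool_rot: [0.001, 0.784, 0.621, -0.001]
contact_force: [-2.1, -12.2, 6.3]
gripper_width: -0.001
```

```bash
python3 -m handwheel '[[[1,0,0],[0,0,0],1],[[2,0,0],[0,0,0],1],[[2,0,0],[0,0,0],1]]'
```

```text
t: 7.37
eef_pos: [0.5241, -0.0608, 0.048]
tool_rot: [0.002, 0.785, 0.62, -0.002]
contact_force: [-3.1, -15.7, 7.9]
gripper_width: 0.001
```

```bash
python3 -m handwheel '[[[-15,0,0],[0,0,0],1],[[-35,0,0],[0,0,0],1],[[-50,0,-40],[0,0,0],1],[[-60,0,-80],[0,0,0],1],[[-80,5,-115],[0,0,-5],1],[[-110,20,-140],[0,0,-12],1],[[-145,30,-160],[0,0,-19],1],[[-185,40,-172],[0,0,-26],1],[[-225,50,-172],[0,0,-29],1],[[-265,60,-172],[0,0,-29],1],[[-300,65,-172],[0,0,-29],1],[[-335,65,-172],[0,0,-29],1],[[-346,65,-172],[0,0,-29],1],[[-346,65,-172],[0,0,-29],1],[[-346,65,-172],[0,0,-29],1]]'
python3 - <<'E'
from h import *
o=readout.get_obs();c=cam('wrist'); print(o['q'],o['eef_pos'],o['tool_rot'])
cv2.imwrite('pics/w2.png',cv2.resize(c[0]['frame'][...,::-1],(800,600),interpolation=cv2.INTER_CUBIC))
for t in ['pin','pin_collar','pin_button']:
    r=viewer.search_frame(c[0],t); print(t,[(round(x['score'],2),np.round(x['rect']).astype(int).tolist()) for x in r[:4]])
E
```

```text
t: 8.62
eef_pos: [0.5101, -0.4063, 0.2192]
tool_rot: [-0.0, 0.603, 0.798, 0.001]
contact_force: [1.0, 1.1, -0.8]
gripper_width: 0.001
[ 0.90617564  0.49090351 -0.45893756  1.60073354  0.23376643  1.10486894
  0.6658505 ] [ 0.51006915 -0.4063297   0.21923071] [-2.48873596e-05  6.02652556e-01  7.98003103e-01  9.72051551e-04]
pin [(0.63, [293, 117, 102, 32])]
pin_collar [(0.87, [291, 118, 99, 34])]
pin_button [(0.59, [248, 116, 9, 30])]
```

View pics/w2.png

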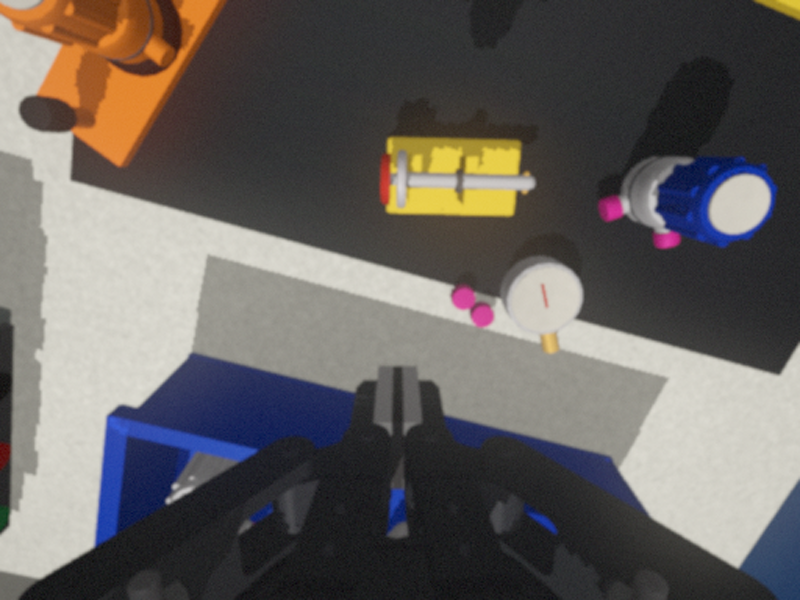

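The wrist view shows the pin from its button face at (380,180) through the flange (402,180) and collar (460,181) to its nose (534,184). The gauge at (542,296) and two caps at (463,297) and (482,316) are nearby.

```bash
python3 - <<'E'
from h import *
o=readout.get_obs();c=cam('wrist'); s=.64
g=lambda u,v,z=.045: ray(c,u*s,v*s,z)
q=o['tool_rot'];T=R.from_quat([q[1],q[2],q[3],q[0]]).as_matrix()
for n,u,v in[('nose',534.5,184),('collar',460,181.5),('flange',402,179.5),('button',381,180),('gauge',542,296),('cap',463,297)]:
    P=g(u,v,.02 if n in('gauge','cap') else .045); print(n,P,'tool mm',np.round(T.T@(P-o['eef_pos'])*1e3,1))
a,b=g(402,179.5),g(534.5,184); print('yaw',np.degrees(np.arctan2(*(b-a)[:2][::-1])),'tool y yaw',np.degrees(np.arctan2(T[1,1],T[0,1])))
E
```

```text
nose [ 0.58454824 -0.32258541  0.045     ] tool mm [ 58.6  93.7 174.7]
collar [ 0.53507974 -0.33517425  0.045     ] tool mm [ 60.2  42.7 174.7]
flange [ 0.49668941 -0.34490733  0.045     ] tool mm [ 61.5   3.1 174.7]
button [ 0.48303454 -0.34920261  0.045     ] tool mm [ 61.2 -11.2 174.6]
gauge [ 0.63010779 -0.40172705  0.02      ] tool mm [-30.1 115.5 199.7]
cap [ 0.56979101 -0.42003051  0.02      ] tool mm [-30.9  52.5 199.7]
yaw 14.255281435662951 tool y yaw 16.073408318912044
```

```bash
python3 -m handwheel '[[[20,0,20],[0,0,0],0.06],[[50,0,50],[0,0,1.8],0.06],[[61.5,0,90],[0,0,1.8],0.06],[[61.5,0,120],[0,0,1.8],0.06],[[61.5,0,135],[0,0,1.8],0.06],[[61.5,0,135],[0,0,1.8],0.06],[[61.5,0,135],[0,0,1.8],0.06]]' 60
python3 - <<'E'
from h import *
c=cam('wrist')
cv2.imwrite('pics/w3.png',cv2.resize(c[0]['frame'][...,::-1],(800,600),interpolation=cv2.INTER_CUBIC))
E
```

```text
t: 9.45
eef_pos: [0.4927, -0.3474, 0.0842]
tool_rot: [-0.001, 0.615, 0.789, 0.0]
contact_force: [0.7, -0.2, 0.1]
gripper_width: 0.465
```

View pics/w3.png

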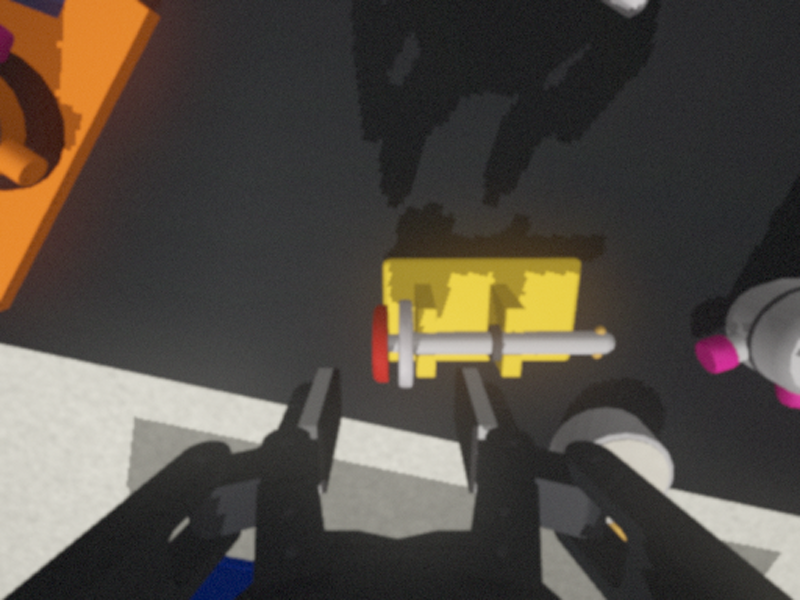

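Close up, the open fingers at (325,370) and (467,370) straddle the button face (374) and the flange (405,343), as they should.

```bash
python3 - <<'E'
from h import *
o=readout.get_obs();c=cam('wrist'); s=.64
q=o['tool_rot'];T=R.from_quat([q[1],q[2],q[3],q[0]]).as_matrix()
for u,v in[(374,344),(405,343),(497,343),(614,342)]:
    P=ray(c,u*s,v*s,.045); print(np.round(T.T@(P-o['eef_pos'])*1e3,1))
E
```

```text
[ -0.5 -10.5  40.4]
[-0.1  3.2 40.4]
[-0.  43.9 40.5]
[ 0.5 95.7 40.5]
```

```bash
python3 -m handwheel '[[[0,0,16],[0,0,0],0.06],[[0,0,32],[0,0,0],0.06],[[0,0,32],[0,0,0],0.06],[[0,0,32],[0,0,0],0.3],[[0,0,32],[0,0,0],0.5],[[0,0,32],[0,0,0],0.7],[[0,0,32],[0,0,0],1],[[0,0,32],[0,0,0],1],[[0,0,32],[0,0,0],1],[[0,0,32],[0,0,0],1]]' 60
```

```text
t: 10.38
eef_pos: [0.4933, -0.349, 0.0537]
tool_rot: [0.001, 0.615, 0.788, -0.0]
contact_force: [-2.0, 0.1, 6.3]
gripper_width: 0.106
```

```bash
python3 - <<'E'
from h import *
c=cam('wrist')
cv2.imwrite('pics/w4.png',cv2.resize(c[0]['frame'][170:330,150:470,::-1],(800,400),interpolation=cv2.INTER_CUBIC))
E
```

```text
(no output)
```

View pics/w4.png

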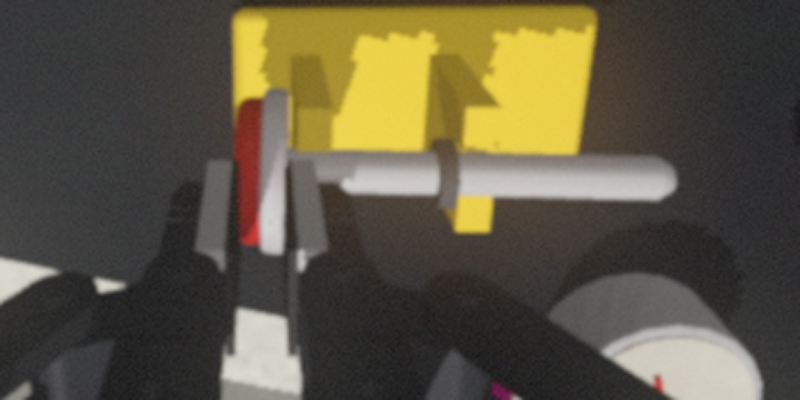

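The pin is held like a syringe. The fingers are on the flange and button, the button is pressed, and the balls no longer show near the nose (675,180). Next I lift it.

```bash
python3 -m handwheel '[[[0,0,-3],[0,0,0],1],[[0,0,-8],[0,0,0],1],[[0,0,-20],[0,0,0],1],[[0,0,-45],[0,0,0],1],[[0,0,-75],[0,0,0],1],[[0,0,-110],[0,0,0],1],[[0,0,-150],[0,0,0],1],[[20,3,-160],[0,0,0],1],[[45,6,-160],[0,0,3],1],[[75,10,-160],[0,0,6],1],[[110,15,-160],[0,0,9],1],[[145,20,-160],[0,0,12],1],[[180,25,-160],[0,0,15],1],[[215,30,-160],[0,0,18],1],[[250,35,-160],[0,0,21],1],[[285,40,-160],[0,0,24],1],[[320,45,-160],[0,0,27.4],1]]'
python3 -m handwheel '[[[30,-14,0],[0,0,0],1],[[60,-28,0],[0,0,0],1],[[90,-42,0],[0,0,0],1],[[110,-50,0],[0,0,0],1],[[110,-50,0],[0,0,0],1],[[110,-50,0],[0,0,0],1]]'
python3 - <<'E'
from h import *
o=readout.get_obs();p=o['eef_pos'];th=np.radians(-13.3);d=p[:2]-np.array([.572,.144])
print(np.round(p,4),'st',d@[np.cos(th),np.sin(th)],d@[-np.sin(th),np.cos(th)],o['q'])
c=cam('wrist')
cv2.imwrite('pics/w5.png',cv2.resize(c[0]['frame'][...,::-1],(800,600),interpolation=cv2.INTER_CUBIC))
E
```

```text
t: 11.85
eef_pos: [0.4577, -0.0253, 0.2132]
tool_rot: [0.0, 0.785, 0.619, 0.0]
contact_force: [1.0, -0.5, -1.3]
gripper_width: 0.108
t: 12.35
eef_pos: [0.4347, 0.0928, 0.2131]
tool_rot: [0.0, 0.783, 0.622, 0.0]
contact_force: [1.3, -0.9, -1.3]
gripper_width: 0.113
[0.4347 0.0928 0.2131] st -0.12185431214164032 -0.0813880341534451 [ 0.27364568  0.17507547 -0.68134583  2.06524416  0.1365304   0.94356662
 -0.70966676]
```

View pics/w5.png

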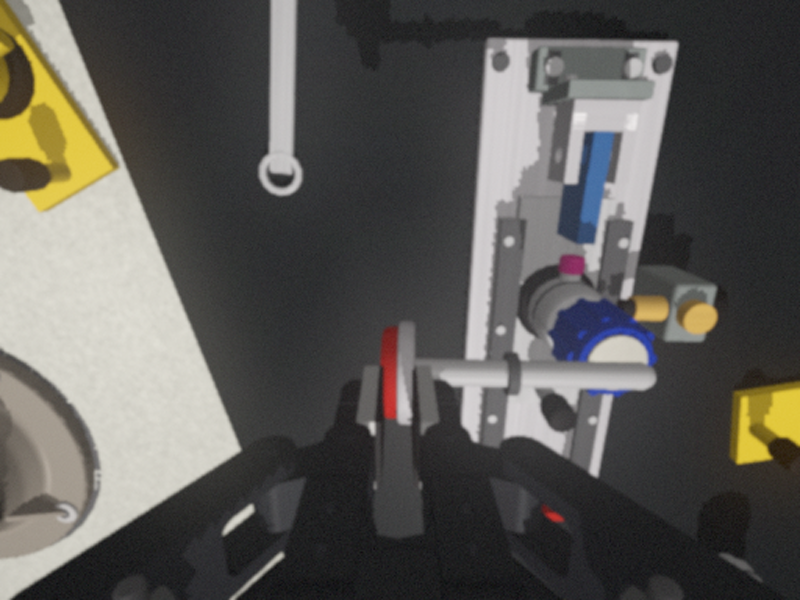

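The view shows the tongue (blue, (590,185)) home between the ears of the clevis at (585,113)/(630,121), and the pin running level from its flange (402,370) to its nose (655,377). I zoom in on the clevis and check the numbers.

```bash
python3 - <<'E'
from h import *
o=readout.get_obs();c=cam('wrist'); s=.64
q=o['tool_rot'];T=R.from_quat([q[1],q[2],q[3],q[0]]).as_matrix()
th=np.radians(-13.3);org=np.array([.572,.144]);xv=np.array([np.cos(th),np.sin(th)]);yv=np.array([-np.sin(th),np.cos(th)])
st=lambda P:(np.round(1e3*((P[:2]-org)@xv),1),np.round(1e3*((P[:2]-org)@yv),1))
for n,u,v in[('TL',487,38),('TR',678,42),('Lmid',467,390)]: print(n,st(ray(c,u*s,v*s,.012)))
z=o['eef_pos'][2]-.007
for u,v in[(413,371),(514,373),(656,377)]: print(np.round(T.T@(ray(c,u*s,v*s,z)-o['eef_pos'])*1e3,1))
cv2.imwrite('pics/w6.png',cv2.resize(c[0]['frame'][20:170,300:450,::-1],(600,600),interpolation=cv2.INTER_CUBIC))
k=viewer.outline_of(c[0],'shuttle')
E
```

```text
TL (np.float64(-61.4), np.float64(69.2))
TR (np.float64(67.7), np.float64(67.1))
Lmid (np.float64(-61.3), np.float64(-198.5))
[3.3 5.4 7. ]
[ 2.5 42.8  7. ]
[ 0.9 95.7  7.1]
```

View pics/w6.png

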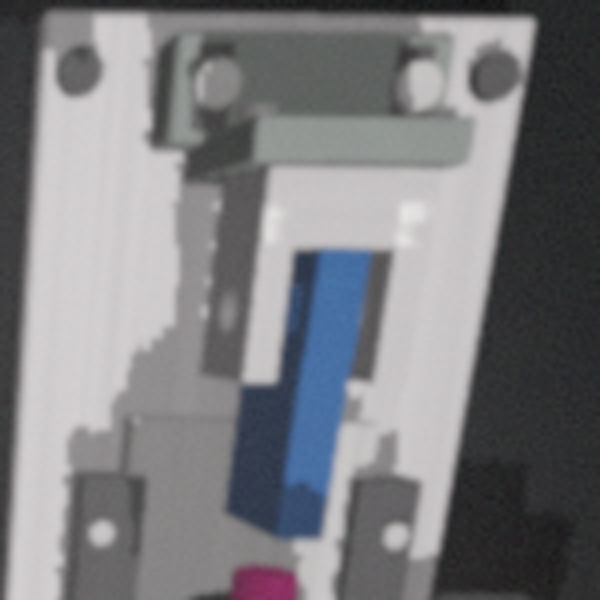

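```bash
cat > fit.py <<'E'
from h import *
from scipy.optimize import least_squares
c=cam('wrist'); o=readout.get_obs()
th=np.radians(-13.3);org=np.array([.572,.144]);xv=np.array([np.cos(th),np.sin(th)]);yv=np.array([-np.sin(th),np.cos(th)])
W=lambda a,b,z: np.r_[org+xv*a/1e3+yv*b/1e3,z/1e3]
pts=[((240,384),(-20,-17,62)),((205,375),(-20,-17,28)),((278,384),(-12,-17,62)),((228,312),(-20,0,45)),((375,381),(12,-17,62)),((295,250),(-12,14,62)),((392,250),(12,14,62))]
uv=np.array([(300+a/4,20+b/4) for (a,b),_ in pts]); M=np.array([m for _,m in pts],float)
f=lambda d:(np.array([proj(c,W(*(m+d))) for m in M])-uv).ravel()
r=least_squares(f,[0,0,0],loss='soft_l1'); print('head in st frame',r.x,np.round(r.fun.reshape(-1,2),1).tolist())
bed=[((45,10),(-65,70,12)),((536,14),(65,70,12)),((10,560),None)]
g=lambda d:(np.array([proj(c,W(m[0]+d[0],m[1]+d[1],m[2])) for _,m in bed[:2]])-np.array([(300+a/4,20+b/4) for (a,b),_ in bed[:2]])).ravel()
print('bed off',least_squares(g,[0,0]).x)
q=o['tool_rot'];T=R.from_quat([q[1],q[2],q[3],q[0]]).as_matrix()
B=W(*(np.array([0,0,45])+r.x)); print('bore in tool mm',np.round(T.T@(B-o['eef_pos'])*1e3,1))
E
python3 fit.py
```

```text
head in st frame [ 5.46203191 -5.26541372 -3.18533978] [[1.3, -0.2], [-0.8, -0.0], [-0.2, -0.2], [0.4, -0.3], [-0.3, 0.6], [-0.4, 0.1], [0.3, 0.1]]
bed off [ 3.27104733 -0.98579767]
bore in tool mm [ 79.  126.  170.5]
```

```bash
python3 -m handwheel '[[[20,-25,0],[0,0,0],1],[[50,-25,0],[1,0,0],1],[[77,-25,10],[2,0,0],1],[[77,-25,40],[2,0,0],1],[[77,-25,75],[2,0,0],1],[[77,-25,110],[2,0,0],1],[[77,-25,140],[2,0,0],1],[[77,-25,155],[2,0,0],1],[[77,-25,161],[2,0,0],1],[[77,-25,161],[2,0,0],1],[[77,-25,161],[2,0,0],1]]'
python3 - <<'E'
from h import *
o=readout.get_obs();p=o['eef_pos'];th=np.radians(-13.3);d=p[:2]-np.array([.572,.144])
print(np.round(p,4),'st',d@[np.cos(th),np.sin(th)],d@[-np.sin(th),np.cos(th)])
c=cam('wrist')
cv2.imwrite('pics/w7.png',cv2.resize(c[0]['frame'][...,::-1],(800,600),interpolation=cv2.INTER_CUBIC))
E
```

```text
t: 13.47
eef_pos: [0.4292, 0.1721, 0.0519]
tool_rot: [-0.014, 0.785, 0.62, -0.011]
contact_force: [-0.6, 0.8, -1.4]
gripper_width: 0.108
[0.4292 0.1721 0.0519] st -0.14545776033712618 -0.00554510193229561
```

View pics/w7.png

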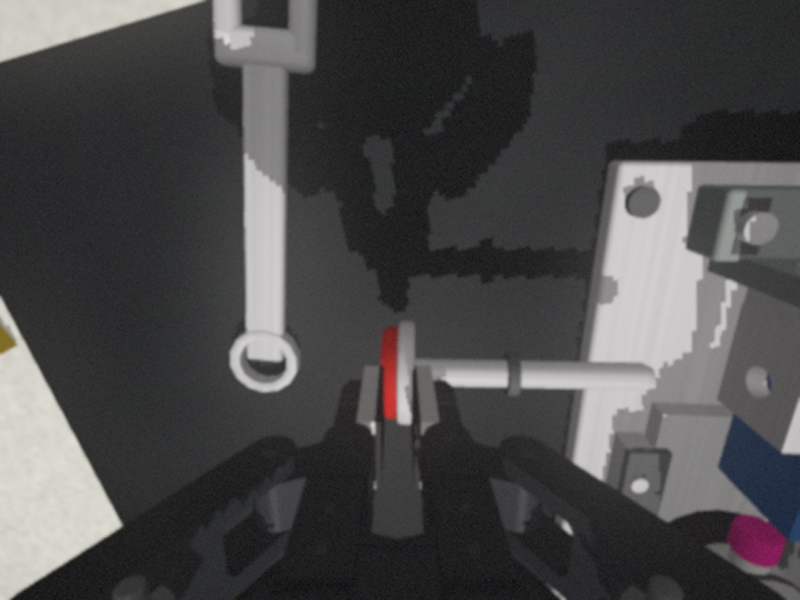

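```bash
python3 -m handwheel '[[[-0.5,8,-0.3],[0,0,0],1],[[-0.5,18,-0.6],[0,0,0],1],[[-0.5,28,-1],[0,0,0],1],[[-0.5,32,-1.1],[0,0,0],1],[[-0.5,34,-1.2],[0,0,0],1],[[-0.5,34,-1.2],[0,0,0],1]]'
```

```text
t: 14.02
eef_pos: [0.4622, 0.1637, 0.0514]
tool_rot: [-0.014, 0.785, 0.62, -0.011]
contact_force: [0.2, 0.1, -1.3]
gripper_width: 0.11
```

```bash
python3 -m handwheel '[[[0,2,-0.1],[0,0,0],1],[[0,4,-0.1],[0,0,0],1],[[0,4,-0.1],[0,0,0],1]]'
```

```text
t: 14.27
eef_pos: [0.4636, 0.1632, 0.0509]
tool_rot: [-0.014, 0.784, 0.621, -0.012]
contact_force: [-3.7, 0.1, -1.1]
gripper_width: 0.106
```

```bash
python3 -m handwheel '[[[0,1,0],[0,0,0],1],[[0,2,-0.1],[0,0,0],1],[[0,3,-0.1],[0,0,0],1],[[0,3,-0.1],[0,0,0],1]]'
```

```text
t: 14.6
eef_pos: [0.4638, 0.1629, 0.0503]
tool_rot: [-0.015, 0.783, 0.621, -0.014]
contact_force: [-10.9, 1.8, 1.2]
gripper_width: 0.111
```

```bash
python3 -m handwheel '[[[0,-1,-0.5],[0,0,0],1],[[0,-1,-1],[0,0,0],1],[[0,-1,-1],[0,0,0],1]]'
```

```text
t: 14.85
eef_pos: [0.4639, 0.163, 0.0516]
tool_rot: [-0.015, 0.784, 0.621, -0.013]
contact_force: [-8.4, 2.1, -0.3]
gripper_width: 0.105
```

```bash
python3 -m handwheel '[[[0,0,-0.5],[0,0,0],1],[[0,0,-1],[0,0,0],1],[[0,0,-1],[0,0,0],1]]'
```

```text
t: 15.1
eef_pos: [0.464, 0.1629, 0.0526]
tool_rot: [-0.015, 0.784, 0.621, -0.013]
contact_force: [-7.5, 2.4, -0.3]
gripper_width: 0.108
```

```bash
python3 -m handwheel '[[[0,0,-0.5],[0,0,0],1],[[0,0,-1],[0,0,0],1],[[0,0,-1],[0,0,0],1]]'
```

```text
t: 15.35
eef_pos: [0.4642, 0.1628, 0.0536]
tool_rot: [-0.015, 0.784, 0.621, -0.013]
contact_force: [-6.7, 2.6, -1.5]
gripper_width: 0.105
```

```bash
python3 -m handwheel '[[[0,0.5,-0.5],[0,0,0],1],[[0,0.5,-1],[0,0,0],1],[[0,0.5,-1],[0,0,0],1]]'
```

```text
t: 15.6
eef_pos: [0.4643, 0.1627, 0.0544]
tool_rot: [-0.015, 0.784, 0.621, -0.013]
contact_force: [-7.6, 2.6, -1.0]
gripper_width: 0.108
```

```bash
python3 -m handwheel '[[[0,0,-0.5],[0,0,0],1],[[0,0,-1],[0,0,0],1],[[0,0,-1],[0,0,0],1]]'
```

```text
t: 15.85
eef_pos: [0.4645, 0.1626, 0.0554]
tool_rot: [-0.015, 0.784, 0.621, -0.013]
contact_force: [-7.6, 1.6, -2.3]
gripper_width: 0.108
```

```bash
python3 - <<'E'
from h import *
c=cam('wrist')
cv2.imwrite('pics/w8.png',cv2.resize(c[0]['frame'][180:310,240:500,::-1],(800,400),interpolation=cv2.INTER_CUBIC))
E
```

```text
(no output)
```

View pics/w8.png

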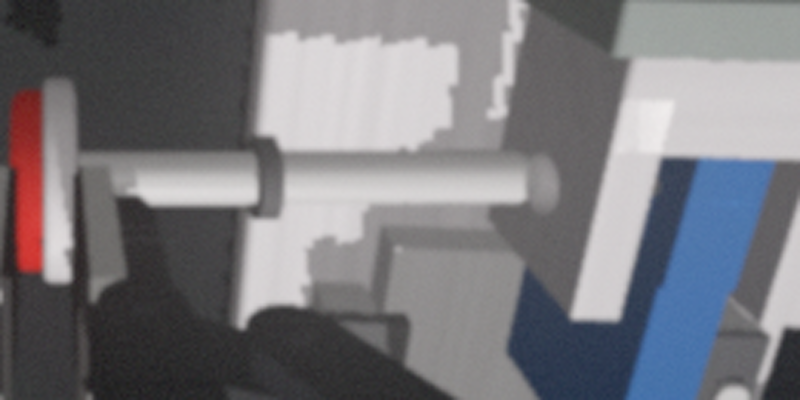

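```bash
cat > fit2.py <<'E'
from h import *
from scipy.optimize import least_squares
o=readout.get_obs();c=cam('wrist')
th=np.radians(-13.3);org=np.array([.572,.144]);xv=np.array([np.cos(th),np.sin(th)]);yv=np.array([-np.sin(th),np.cos(th)])
W=lambda a,b,z: np.r_[org+xv*a/1e3+yv*b/1e3,z/1e3]
k=3.077
pts=[((572,320),(-20,-17,62)),((490,210),(-20,-17,28)),((621,320),(-12,-17,62)),((660,160),(-12,14,62))]
px=lambda a,b:np.array([240+a/k,180+b/k])
M=np.array([m for _,m in pts],float); uv=np.array([px(*a) for a,_ in pts])
f=lambda d:(np.array([proj(c,W(*(m+d))) for m in M])-uv).ravel()
r=least_squares(f,[0,0,0]); print('head',r.x,np.round(r.fun.reshape(-1,2),1).tolist())
p,K,Rm,t=c; q=px(550,183); d=Rm.T@np.linalg.inv(K)@np.r_[q,1]; C=-Rm.T@t
n=np.r_[xv,0]; P0=W(-20+r.x[0]-0.0,0,0); P=C+d*((P0-C)@n)/(d@n)
print('nose in head frame y,z:',1e3*(P[:2]-org)@yv-r.x[1],1e3*P[2]-45-r.x[2])
print('bore px in crop',(proj(c,W(*(np.array([-20,0,45])+r.x)))-[240,180])*k)
e=o['eef_pos'][:2]-org; print('tcp',1e3*e@xv,1e3*e@yv,o['eef_pos'][2])
E
python3 fit2.py
```

```text
head [ 2.92818306 -3.4242523   1.68504589] [[0.4, -0.7], [-0.6, 2.4], [-0.1, -0.3], [0.1, -0.9]]
nose in head frame y,z: 1.2591284963515967 2.181449109193874
bore px in crop [542.87809644 183.47519832]
tcp -108.95461762160383 -6.616086077546337 0.05534981332814119
```

```bash
python3 - <<'E'
from h import *
p=viewer.read_camera('wrist'); K=np.array([[p['fx'],0,p['cx']],[0,p['fy'],p['cy']],[0,0,1]])
q=np.array([-0.0142,.7850,.6195,-.0113]);q/=np.linalg.norm(q)
T=np.eye(4);T[:3,:3]=R.from_quat([q[1],q[2],q[3],q[0]]).as_matrix();T[:3,3]=[.4292,.1721,.0519]
M=T@np.array(p['tool_from_camera']);C=M[:3,3]
th=np.radians(-13.3);xv=np.array([np.cos(th),np.sin(th),0]);yv=np.array([-np.sin(th),np.cos(th),0]);org=np.array([.572,.144,0])
def hit(u,v,x):
    d=M[:3,:3]@np.linalg.inv(K)@[u*.64,v*.64,1]; P=C+d*((org+xv*x-C)@xv)/(d@xv); return np.round([1e3*(P-org)@yv,1e3*P[2]],1)
for u in(758,760,762): print('bore',u,hit(u,381.5,-.017))
for u in(652,655,657): print('nose',u,hit(u,377,-.1455+.093))
print('collar',hit(519.5,375,-.1455+.044),hit(510,375,-.1455+.040)); print('st TCP',(T[:3,3]-org)@yv)
E
```

```text
bore 758 [-3.4 46.3]
bore 760 [-3.  47.1]
bore 762 [-2.5 47.9]
nose 652 [-4. 43.]
nose 655 [-3.  44.8]
nose 657 [-2.4 46. ]
collar [-2.6 45.7] [-1.4 48.1]
st TCP -0.005504776145425102
```

```bash
python3 -m handwheel '[[[0.7,0,0],[0,0,0],1],[[1.5,0,0],[0,0,0],1],[[1.5,0,0],[0,0,0],1]]'
```

```text
t: 16.25
eef_pos: [0.4647, 0.1636, 0.0552]
tool_rot: [-0.015, 0.784, 0.621, -0.014]
contact_force: [-7.1, 0.6, -1.8]
gripper_width: 0.113
```

```bash
python3 -m handwheel '[[[0,0,0.5],[0,0,0],1],[[0,0,1],[0,0,0],1],[[0,0,1],[0,0,0],1]]'
```

```text
t: 16.5
eef_pos: [0.4645, 0.1636, 0.0541]
tool_rot: [-0.015, 0.784, 0.621, -0.014]
contact_force: [-7.5, 1.7, -0.8]
gripper_width: 0.108
```

```bash
python3 -m handwheel '[[[0,0,0.5],[0,0,0],1],[[0,0,1],[0,0,0],1],[[0,0,1],[0,0,0],1]]'
```

```text
t: 16.75
eef_pos: [0.4643, 0.1636, 0.0532]
tool_rot: [-0.015, 0.784, 0.621, -0.014]
contact_force: [-9.2, 1.2, -0.2]
gripper_width: 0.105
```

```bash
python3 -m handwheel '[[[0,0,0.5],[0,0,0],1],[[0,0,1],[0,0,0],1],[[0,0,1],[0,0,0],1]]'
```

```text
t: 17.0
eef_pos: [0.4642, 0.1637, 0.0522]
tool_rot: [-0.015, 0.784, 0.621, -0.014]
contact_force: [-8.5, 1.0, -0.4]
gripper_width: 0.105
```

```bash
python3 - <<'E'
import cv2,numpy as np
im=cv2.resize(cv2.imread('pics/w7.png'),(512,384),interpolation=cv2.INTER_AREA)
print('bore gray u472..498'); 
for v in range(232,256): print(v,im[v,472:499].mean(1).astype(int))
print('nose b-r');
for v in range(228,254): print(v,im[v,404:426].mean(1).astype(int))
E
```

```text
bore gray u472..498
232 [87 86 88 89 89 89 88 87 88 89 86 87 86 85 88 88 88 87 85 85 84 85 85 86
 82 83 84]
233 [88 88 89 87 89 87 88 86 88 88 89 91 92 89 88 87 87 88 87 85 84 83 84 86
 84 84 85]
234 [ 89  88  86  88  88  88  87  89  92  94  98 101 100  99  94  93  91  87
  87  84  83  83  84  85  85  85  85]
235 [ 91  87  87  88  87  89  91  95 103 109 112 112 112 112 108 104  97  91
  87  87  88  86  82  83  83  84  86]
236 [ 89  87  88  89  88  89  94 104 114 117 120 121 120 118 118 115 109 100
  93  88  88  86  84  84  86  86  87]
237 [ 89  87  88  87  89  92 103 114 124 125 124 124 124 123 122 122 118 113
 101  90  87  85  86  85  85  87  86]
238 [ 88  87  87  88  90  96 112 123 128 129 127 127 127 126 125 126 124 119
 107  92  85  86  85  84  85  84  86]
239 [ 89  89  88  86  90 101 118 128 132 132 132 131 129 129 128 127 127 123
 109  91  80  83  85  84  84  86  85]
240 [ 91  88  90  90  92 108 122 132 134 134 134 133 134 132 131 130 129 124
 107  82  78  83  86  84  84  86  86]
241 [ 88  89  89  88  94 111 127 135 135 136 135 135 135 133 132 133 131 123
 104  77  74  82  86  
[... 3350 characters left out ...]
7 193 179 153 141
 139 141 140 139]
247 [201 201 201 200 201 199 200 201 202 202 199 197 195 194 190 175 151 141
 139 139 139 140]
248 [199 199 199 198 199 199 199 199 200 199 195 189 181 177 174 161 145 141
 141 140 140 139]
249 [200 200 200 198 198 197 197 197 196 190 178 168 157 152 150 145 141 140
 141 140 140 138]
250 [203 202 201 199 198 198 197 197 193 181 160 149 144 140 141 140 139 140
 140 139 140 140]
251 [202 203 202 200 198 197 195 194 189 176 152 141 140 138 139 141 139 140
 141 137 139 138]
252 [203 202 202 199 199 196 187 178 173 162 147 142 140 140 140 140 139 138
 140 140 140 138]
253 [203 202 201 200 198 194 180 160 151 146 142 142 139 139 138 139 139 137
 139 138 138 139]
```

```bash
python3 -m handwheel '[[[0,-6,0],[0,0,0],1],[[1.5,-8,-2],[0,0,0],1],[[1.5,-8,-4],[0,0,0],1],[[1.5,-8,-4],[0,0,0],1]]'; python3 -c "
from h import *
o=readout.get_obs();e=o['eef_pos'];d=e[:2]-np.array([.572,.144]);th=np.radians(-13.3);print(e,d@[np.cos(th),np.sin(th)],d@[-np.sin(th),np.cos(th)])"
```

```text
t: 17.33
eef_pos: [0.4618, 0.1676, 0.0584]
tool_rot: [-0.013, 0.784, 0.62, -0.01]
contact_force: [0.7, -0.6, -1.2]
gripper_width: 0.107
[0.4618357  0.1676083  0.05835806] -0.11264065544238921 -0.0023681741395142775
```

```bash
python3 -m handwheel '[[[-1.7,0,2.2],[0,0,0],1],[[-1.7,0,2.2],[0,0,0],1],[[-1.7,2,2.1],[0,0,0],1],[[-1.7,4,2],[0,0,0],1],[[-1.7,6,2],[0,0,0],1],[[-1.7,6,2],[0,0,0],1]]'; cat > s.py <<'E'
from h import *
o=readout.get_obs();e=o['eef_pos'];d=e[:2]-np.array([.572,.144]);th=np.radians(-13.3);x=np.array([np.cos(th),np.sin(th)]);y=np.array([-np.sin(th),np.cos(th)]);f=o['contact_force']
print('st mm',np.round(1e3*np.r_[d@x,d@y,e[2]],1),'F',np.round([f[:2]@x,f[:2]@y,f[2]],1),'w',o['gripper_width'])
E
python3 s.py
```

```text
t: 17.83
eef_pos: [0.467, 0.164, 0.0554]
tool_rot: [-0.014, 0.784, 0.62, -0.011]
contact_force: [-0.0, -0.0, -1.7]
gripper_width: 0.107
st mm [-106.8   -4.7   55.4] F [-0.  -0.  -1.7] w 0.10651900718440392
```

It is entering the bore with no force. I advance in small feeling steps.

```bash
python3 -m handwheel '[[[0,2,-0.1],[0,0,0],1],[[0,4,-0.1],[0,0,0],1],[[0,4,-0.1],[0,0,0],1]]'; python3 s.py
```

```text
t: 18.08
eef_pos: [0.4706, 0.1631, 0.0553]
tool_rot: [-0.014, 0.784, 0.62, -0.011]
contact_force: [0.0, 0.4, -1.0]
gripper_width: 0.107
st mm [-103.    -4.7   55.3] F [-0.   0.4 -1. ] w 0.10680698504253537
```

```bash
python3 -m handwheel '[[[0,1,0],[0,0,0],1],[[0,2,-0.1],[0,0,0],1],[[0,2,-0.1],[0,0,0],1]]'; python3 s.py
```

```text
t: 18.33
eef_pos: [0.4723, 0.1627, 0.0554]
tool_rot: [-0.014, 0.784, 0.62, -0.011]
contact_force: [0.4, -0.4, -1.1]
gripper_width: 0.112
st mm [-101.3   -4.7   55.4] F [ 0.5 -0.3 -1.1] w 0.11222210254235788
```

```bash
python3 -m handwheel '[[[0,2,-0.1],[0,0,0],1],[[0,4,-0.1],[0,0,0],1],[[0,6,-0.2],[0,0,0],1],[[0,6,-0.2],[0,0,0],1]]'; python3 s.py
```

```text
t: 18.67
eef_pos: [0.4785, 0.1612, 0.0554]
tool_rot: [-0.014, 0.784, 0.62, -0.011]
contact_force: [0.1, -0.3, -0.3]
gripper_width: 0.108
st mm [-94.9  -4.7  55.4] F [ 0.2 -0.3 -0.3] w 0.10832532684225818
```

```bash
python3 -m handwheel '[[[0,2,-0.1],[0,0,0],1],[[0,4,-0.1],[0,0,0],1],[[0,4,-0.1],[0,0,0],1]]'; python3 s.py
```

```text
t: 18.92
eef_pos: [0.4823, 0.1603, 0.0553]
tool_rot: [-0.014, 0.784, 0.62, -0.011]
contact_force: [0.8, -0.5, -1.5]
gripper_width: 0.109
st mm [-91.   -4.7  55.3] F [ 0.9 -0.3 -1.5] w 0.1090740596595952
```

```bash
python3 -m handwheel '[[[0,2,-0.1],[0,0,0],1],[[0,4,-0.1],[0,0,0],1],[[0,4,-0.1],[0,0,0],1]]'; python3 s.py
```

```text
t: 19.17
eef_pos: [0.4862, 0.1594, 0.0553]
tool_rot: [-0.014, 0.784, 0.62, -0.011]
contact_force: [-0.5, 0.5, -1.2]
gripper_width: 0.113
st mm [-87.   -4.7  55.3] F [-0.6  0.4 -1.2] w 0.11302538519698022
```

```bash
python3 -m handwheel '[[[0,2,-0.1],[0,0,0],1],[[0,4,-0.1],[0,0,0],1],[[0,4,-0.1],[0,0,0],1]]'; python3 s.py
```

```text
t: 19.42
eef_pos: [0.4902, 0.1585, 0.0552]
tool_rot: [-0.014, 0.784, 0.62, -0.011]
contact_force: [0.3, 0.3, -1.4]
gripper_width: 0.106
st mm [-83.   -4.8  55.2] F [ 0.2  0.3 -1.4] w 0.10576251509162489
```

```bash
python3 -m handwheel '[[[0,2,-0.1],[0,0,0],1],[[0,4,-0.1],[0,0,0],1],[[0,4,-0.1],[0,0,0],1]]'; python3 s.py
```

```text
t: 19.67
eef_pos: [0.494, 0.1575, 0.0552]
tool_rot: [-0.014, 0.784, 0.62, -0.011]
contact_force: [0.6, -1.0, -0.8]
gripper_width: 0.112
st mm [-79.   -4.8  55.2] F [ 0.8 -0.8 -0.8] w 0.11161040590717132
```

```bash
python3 -m handwheel '[[[0,2,-0.1],[0,0,0],1],[[0,4,-0.1],[0,0,0],1],[[0,4,-0.1],[0,0,0],1]]'; python3 s.py
```

```text
t: 19.92
eef_pos: [0.4979, 0.1566, 0.0552]
tool_rot: [-0.014, 0.784, 0.62, -0.011]
contact_force: [1.3, -0.3, -1.5]
gripper_width: 0.11
st mm [-75.   -4.8  55.2] F [ 1.4  0.1 -1.5] w 0.11016389416049249
```

```bash
python3 -m handwheel '[[[0,3,-0.1],[0,0,0],1],[[0,6,-0.2],[0,0,0],1],[[0,9,-0.3],[0,0,0],1],[[0,9,-0.3],[0,0,0],1]]'; python3 s.py
```

```text
t: 20.25
eef_pos: [0.5071, 0.1544, 0.0552]
tool_rot: [-0.014, 0.784, 0.62, -0.01]
contact_force: [0.4, -0.1, -0.8]
gripper_width: 0.107
st mm [-65.6  -4.8  55.2] F [ 0.4  0.  -0.8] w 0.1066901691743193
```

```bash
python3 -m handwheel '[[[0,1,-0.1],[0,0,0],1],[[0,2,-0.1],[0,0,0],1],[[0,3,-0.1],[0,0,0],1],[[0,3,-0.1],[0,0,0],1]]'; python3 s.py
```

```text
t: 20.58
eef_pos: [0.5092, 0.1539, 0.0551]
tool_rot: [-0.014, 0.784, 0.62, -0.011]
contact_force: [-0.3, -0.3, -0.8]
gripper_width: 0.108
st mm [-63.4  -4.8  55.1] F [-0.2 -0.4 -0.8] w 0.10756221478047188
```

```bash
python3 -m handwheel '[[[0,1,0],[0,0,0],1],[[0,2,-0.1],[0,0,0],1],[[0,3,-0.1],[0,0,0],1],[[0,3,-0.1],[0,0,0],1]]'; python3 s.py
```

```text
t: 20.92
eef_pos: [0.5114, 0.1534, 0.055]
tool_rot: [-0.014, 0.784, 0.62, -0.011]
contact_force: [-3.0, 1.0, 1.1]
gripper_width: 0.11
st mm [-61.2  -4.8  55. ] F [-3.2  0.3  1.1] w 0.11011392065244777
```

```bash
python3 -m handwheel '[[[0,1,0],[0,0,0],1],[[0,2,-0.1],[0,0,0],1],[[0,2,-0.1],[0,0,0],1],[[0,2,-0.1],[0,0,0],1]]'; python3 s.py
```

```text
t: 21.25
eef_pos: [0.5115, 0.1534, 0.0548]
tool_rot: [-0.015, 0.784, 0.621, -0.013]
contact_force: [-8.7, 0.9, 3.1]
gripper_width: 0.107
st mm [-61.1  -4.8  54.8] F [-8.7 -1.1  3.1] w 0.10708027709691169
```

```bash
python3 -m handwheel '[[[0,1,0],[0,0,0],0.8],[[0,1,0],[0,0,0],0.6],[[0,0,0],[0,0,0],0.4],[[0,0,0],[0,0,0],0.1],[[0,0,0],[0,0,0],0.1],[[0,0,0],[0,0,0],0.1],[[0,0,0],[0,0,0],0.1]]'; python3 s.py
```

```text
t: 21.83
eef_pos: [0.5147, 0.1527, 0.0554]
tool_rot: [-0.013, 0.784, 0.62, -0.01]
contact_force: [0.3, -0.0, 0.2]
gripper_width: 0.451
st mm [-57.8  -4.7  55.4] F [0.3 0.1 0.2] w 0.45080651629583773
```

```bash
python3 -m handwheel '[[[0,0,-10],[0,0,0],0.1],[[0,0,-30],[0,0,0],0.1],[[0,-5,-60],[0,0,0],0.1],[[-20,-25,-100],[0,0,0],0.1],[[-50,-30,-130],[0,0,0],0.1],[[-70,-30,-150],[0,0,0],0.1],[[-70,-30,-150],[0,0,0],0.1],[[-70,-30,-150],[0,0,0],0.1]]'; python3 s.py
python3 - <<'E'
from h import *
c=cam('wrist')
cv2.imwrite('pics/w9.png',cv2.resize(c[0]['frame'][:,200:,::-1],(624,768))[:600])
for t in ['pin','pin_button','pin_collar','spanner']:
    r=viewer.search_frame(c[0],t); print(t,[(round(x['score'],2),np.round(x['rect']).astype(int).tolist()) for x in r[:3]])
E
```

```text
t: 22.5
eef_pos: [0.4748, 0.0891, 0.2082]
tool_rot: [-0.012, 0.785, 0.619, -0.009]
contact_force: [0.5, 0.5, -0.3]
gripper_width: 0.453
st mm [-82.  -75.8 208.2] F [ 0.3  0.6 -0.3] w 0.4526310195578386
pin [(0.56, [322, 105, 108, 36])]
pin_button [(0.54, [272, 104, 6, 39])]
pin_collar [(0.81, [321, 106, 105, 34])]
spanner [(0.57, [153, 66, 27, 131])]
```

View pics/w9.png

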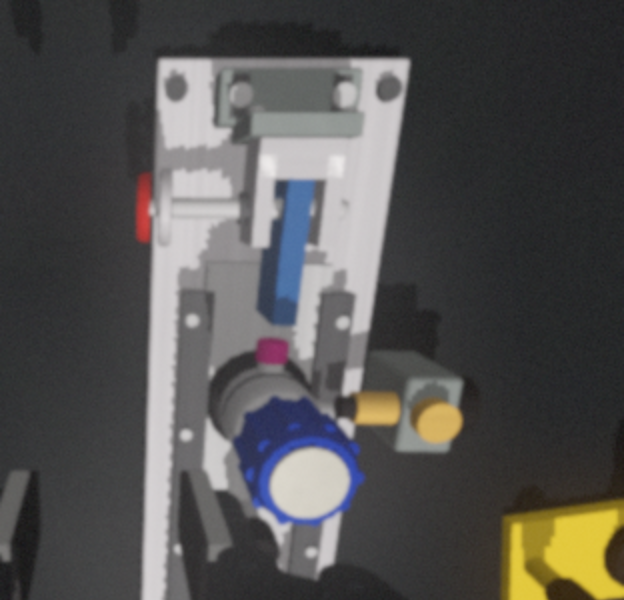

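The pin runs through both ears and the tongue, with its nose out at (345,205). The collar is against the ear at (245,208), and the red button (143,208) stands clear of its flange. Nothing is touching the robot, so I hand in.

```bash
python3 -c "
from h import *
print(bot.hand_in())"
```

```text
the job is handed in; nothing more can be done
None
```

I slid the shuttle home, put the ball-lock pin through both ears and the tongue, let the button go, and handed the job in at about 22.5 s of the 72 s. The hand-in gives no verdict.

- **Shuttle:** It took about 8 N to slide. I stopped pushing when it stood still against the stop at about 16 N.
- **Pin:** I held it by the flange and button, with the button pressed. The first feel met the face of the near ear, at about 11 N or less. I measured the bore again in the wrist picture and moved about 1 mm sideways and 4 mm up. It then went in with almost no force until the collar seated, and I pressed it home with about 9 N.
- **Last checks:** The final wrist picture shows the nose out beyond the far ear, the collar on the near ear and the button sprung out from its flange. The wrist force was near zero and the robot was clear of everything.
- **Disagreements:** My picture estimates of the bore height differed by about 5 mm, from 3 mm below nominal to 2 mm above, so the feel settled it. The gripper read about 9 mm closed on the pin where I expected 12. I did not measure the final button travel or pin angle, only saw them in the picture.
- **Bystanders:** I did not re-measure their positions at the end. I felt no contact with any of them.
- **Pictures:** I viewed 12, two over the budget of 10.

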